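# Back off a hand winch to its stop and re-engage the pawl

### The arm

A 6-joint arm with a two-finger parallel gripper is mounted at the origin on the work surface. World frame = base frame: x ahead of the robot, y to its left, z up, the work surface at z = 0. Lengths are in m, angles in rad, forces in N, time in s.
With the tool pointing down it reaches from about 0.4 to 0.825 m from the base axis. Payload 7 kg.
Tool frame: the origin (TCP) lies midway between the tips of the shut fingers; the grasp point (between the pads) lies 19 mm behind it (env.hold_point_z is the distance from the TCP to the grasp point, in m); y points along the fingers, z is the direction in which the jaws open and shut, and the axes are right-handed (so a half turn about y gives the same grasp; the last joint's range is limited). The gripper opens to 88 mm and grips with 3 to 60 N. Pads are 19 mm wide; open, the fingers measure 130 mm over their backs; the gripper's body (78 mm by 193 mm) begins 47 mm behind the grasp point.
Start: joints at [-0.824, 0.359, 0.012, 0, -1.224, -0.288], TCP at [0.299, -0.605, 0.227] pointing down, gripper open.
Joint ranges: [-3.07, 3.07], [-1.43, 2.12], [-1.02, 1.25], [-3.03, 1.67], [-3.05, -0], [-3.03, 3.03]. Speed limits (rad/s): [2.39, 2.39, 3.01, 3.14, 3.14, 3.14].

### API

Orientations are given as a unit quaternion [w, x, y, z].
In Python, from plant import env, optics gives the robot as it stands.
- The arm moves only by the tool servo_tool, never from a script. Its argument "motion" is a list of rows, each a list of 6 numbers: the shift along the tool's x, y, z in cm, then the turn, a rotation vector about the tool's x, y, z in degrees. In form: [[tx, ty, tz, wx, wy, wz], ...]. A call has 1 to 12 rows; each row is the pose to reach, as a shift and turn from the pose commanded when the call began, along the tool's axes at that moment; what a row does not reach only later rows make up. A row lasts 1/10 s, in which the tool goes at most 50 mm and 8.59 degrees, less where a joint would pass 70% of its speed; a pose out of reach is approached as far as the arm can. A call with a gripper value outside its range is refused whole. "grip" is the closure, from -1 (fully open) to 1 (shut), set as the call begins (left out, the last holds). The fingers move at their own pace and stop on an object; "newtons" is the grip in N (left out, the last holds). Time passes only in rows, so rows that repeat a pose let the fingers close. It gives the time, the measured TCP pose, the force and the opening at its end, in the units of the state.
- env.get_obs(): the state, without advancing time (a new reading comes with each control period).
- optics.get_image(name): name is "side" or "top"; returns the picture (384x512x3 uint8, red, green, blue); there is no depth.
- optics.camera_info(name): a dict with "fx", "fy", "cx", "cy" (pixels), "rvec" (rotation vector, rad) and "tvec" (3), from world to camera coordinates, as OpenCV has them. Camera axes: x right, y down, z forward; pixel columns grow to the right and rows downward; lengths in m; the calibration is good to about 2 mm. A picture is of the moment at which its call begins. camera_info takes no time and is no camera call.
- env.sign_off(): hands the job in, once; it reports no verdict.
The state is a dict: "time_s": time; "q": joint angles; "qvel": joint speeds; "joint_efforts": joint torques, N m; "tcp_pos": TCP position; "tcp_rot": TCP orientation; "ft_force": force on the tool from outside, world axes, zero at the start; "wrist_torque": the same for the moment, N m; "width": opening from 0.0 (shut) to 1.0 (fully open).
Only numpy, scipy, OpenCV 4.12 (cv2) and the standard library are available. Lean on these libraries where they do the work, as an engineer would, in place of code of your own. Each camera call takes 0.05 s, during which the arm holds its last target.

### The job

Back this hand winch off so that a new strap can be threaded: flip the pawl up off the toothed wheel and right over until it rests on its back, turn the crank back (its top towards the pawl's pivot) until you feel the crank's lug press firmly up against the stop pin, without forcing it, and leave it there. Then tip the pawl back over so that it drops into the toothed wheel again. Leave the canister, bowl and spanner where they are.

Things in the scene. Friction and masses are not known exactly. Their poses are not given: they have to be found in the camera images.
- winch: Grey steel winch frame, fixed on the table, 0.54 to 0.61 m ahead of the robot, yaw within 0.25 rad of 0: base plate 210 x 170 x 12 mm, side plates 100 mm wide, 137 mm high, at y = +45 and -45 mm. Origin under its centre; z up, y along the axle (toothed wheel on the +y side, crank on the -y side), -x towards the pawl's pivot.
- drum: The turning part: bare aluminium drum, crank, and toothed wheel (12 saw teeth, 104 mm across crests, 82 mm at roots, 14 mm thick, centred at y = +60 mm). Origin on the axle; own y along it, own z along the crank arm to its handle. Turning back moves the crank's top to winch -x. Stays where left; about 2.5 N at the handle turns it.
- pawl: Steel pawl, a 12 x 10 mm bar hinged over the toothed wheel, 120 g. Origin on its hinge axis; own x to its nose (60 mm away, rounded, 4 mm radius). Swings freely: about level, own x to winch +x, when its nose lies in the teeth; past upright it falls on its back, 2.15 rad from level, and stays. While down it blocks turning back.
- stop: Dark steel post bolted beside the crank-side plate, carrying the stop pin. Fixed in the run; how far along winch x it is bolted differs by up to 9 mm from run to run. Origin under its foot.
- axle (a point): Point on the drum's axis, 110 mm above the table, in the winch's middle plane.
- pivot (a point): Point on the pawl's hinge axis, at the pawl's mid thickness: 66 mm to winch -x, 60 mm to winch +y and 52 mm above the axle point.
- thumb_bar (a point): Middle of the free length of the pawl's thumb bar: round steel bar 12 mm in diameter that sticks out 50 mm to winch +y from the pawl's side (mid point 35 mm beyond the pawl's mid thickness), parallel to the axle. It lies 45 mm from the hinge axis along the pawl and 6 mm to the pawl's upper side. Can be pinched from above.
- crank_grip (a point): Near the middle of the crank handle: round black bar 22 mm in diameter, 78 mm free length, parallel to the axle, sticking out to winch -y, 120 mm to winch -y and 100 mm from the axle point. Can be straddled or pinched from above. At the start the crank leans 0.33 to 0.58 rad from upright to winch +x; at the stop 0.5 to 0.71 rad to winch -x.
- lug (a point): Centre of the crank's lug: round steel stub 12 mm in diameter on the inner side of the crank arm, 40 mm from the axle, parallel to it, on the line from axle to handle.
- stop_pin (a point): Centre of the stop pin: round steel pin 12 mm in diameter, parallel to the axle, 25 mm above the axle and 26 to 36 mm to winch -x of it. The lug touches it when the two centres are 12 mm apart. Rigid; made for a press of 5 to 25 N from the lug (about 5 to 12 N at the handle).
- canister: Bystander: aluminium canister, 84 mm in diameter, 120 mm high. Origin under its centre.
- bowl: Bystander: blue bowl, 120 mm in diameter, 50 mm high. Origin under its centre.
- spanner: Bystander: steel spanner 180 mm long lying flat. Origin under its middle.

How it is judged:
On the way, in this order (a step that is already met when the one before it is completed fails the run):
1. the pawl is flipped over and lies on its back (x of thumb_bar in the frame of winch below -0.085 m), for 0.2 s.
2. the lug is pressed against the stop pin (more than 5 N) while the pawl is off the wheel (contact force between drum and stop above 5 N and x of thumb_bar in the frame of winch below -0.07 m), for 0.2 s.
At the end, for the whole second after the job is handed in: The lug stands at the stop pin (gap under 2.5 mm), the pawl is down with its nose lying in the teeth of the wheel (thumb bar less than 169.5 mm above the winch's underside), and drum and pawl are at rest (distance between lug and stop_pin below 0.0145 m and z of thumb_bar in the frame of winch below 0.1695 m and angular speed of drum below 0.05 rad/s and angular speed of pawl below 0.1 rad/s); the robot touches nothing.
It fails at once if the lug was forced against the stop pin (more than 25 N) (contact force between drum and stop above 25 N).
It fails at once if the toothed wheel was forced against the pawl (more than 40 N) (contact force between drum and pawl above 40 N).
It fails at once if a bystander was disturbed (moved more than 20 mm) (distance of any of canister, bowl, spanner from where it was at the start of the episode above 0.02 m).
It also fails if it takes over 69 s, if anything falls off the work surface, if the arm or the gripper's body presses on something with over 40 N, if the wrist force passes 120 N, or if a joint passes its speed limit or range.

## Working session

There is one attempt and no reset: what is moved stays moved. The work goes in short steps, Python scripts to look and compute and a tool call to move; the robot and the scene stay as the last step left them, time stands still between calls to the robot, and variables do not carry over. Pictures are saved under pics/ and viewed, and the job is handed in when it is done.

Besides the shell and the picture viewer there is one more tool, called as a command line: name --pt "numbers of a row" for each row, then --argument value for the rest. servo_tool: Moves the arm, as the interface text tells. Its arguments: {"type":"object","properties":{"motion":{"type":"array","items":{"type":"array","items":{"type":"number"}}},"grip":{"type":"number"},"newtons":{"type":"number"}},"required":["motion"]}

```bash
ls; mkdir -p pics; python3 - <<'E'
from plant import env, optics
import cv2
o=env.get_obs();print(o)
for n in("side","top"):
    print(n,optics.camera_info(n))
    cv2.imwrite(f"pics/{n}0.png",optics.get_image(n)[:,:,::-1])
E
```

```text
pics
{'time_s': 0.0, 'q': array([-8.23891737e-01,  3.59382176e-01,  1.10298987e-02, -3.48972853e-04,
       -1.22409389e+00, -2.88133865e-01]), 'qvel': array([-0.00050688, -0.00015974, -0.00030591, -0.00235242, -0.00047122,
       -0.00100093]), 'joint_efforts': array([-1.61707278e-03, -5.82711732e+01,  2.93049073e+01,  6.99695528e+00,
        6.77060147e-03, -2.00475574e-04]), 'tcp_pos': array([ 0.29869012, -0.6047558 ,  0.22561334]), 'tcp_rot': array([ 0.68915868, -0.68803006, -0.16055251,  0.16092804]), 'ft_force': array([-0.15492074, -0.21357771,  0.27055807]), 'wrist_torque': array([-0.0754885 , -0.0300792 ,  0.04335994]), 'width': 1.0000804555790668}
side {'fx': 400.1810239592559, 'fy': 400.1810239592559, 'cx': 257.2855209547134, 'cy': 192.97196215547763, 'rvec': array([ 2.20480826, -0.22110895,  0.08114204]), 'tvec': array([-0.595835  ,  0.23187014,  0.82906124])}
top {'fx': 424.25389593063977, 'fy': 424.25389593063977, 'cx': 254.72482490340084, 'cy': 187.59401354990902, 'rvec': array([ 2.16062487, -2.16172615,  0.10514692]), 'tvec': array([0.05732976, 0.61365946, 1.19399745])}
```

View pics/side0.png

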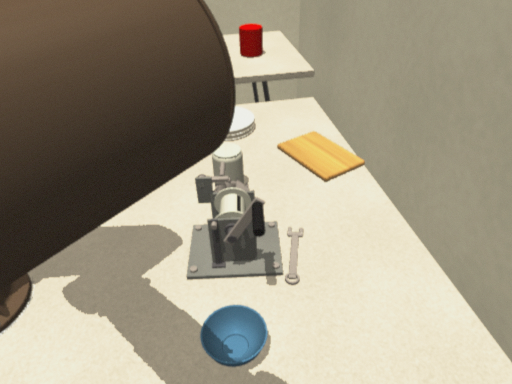

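View pics/top0.png

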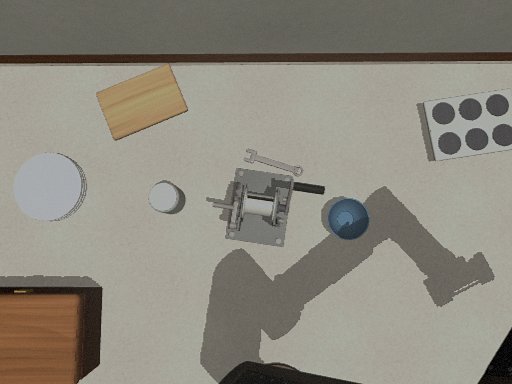

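The side view shows the winch around (235,230). In the top view it is around (260,205), with the crank handle at (308,188), the thumb bar at (215,202), the canister at (164,197) and the bowl at (348,218). I'll zoom in next.

```bash
cat > h.py <<'E'
import numpy as np, cv2
from plant import env, optics
def cam(n):
    c=optics.camera_info(n);K=np.array([[c['fx'],0,c['cx']],[0,c['fy'],c['cy']],[0,0,1]])
    return K,np.array(c['rvec'],float),np.array(c['tvec'],float)
def proj(n,P):
    K,r,t=cam(n);return cv2.projectPoints(np.array(P,float).reshape(-1,1,3),r,t,K,None)[0].reshape(-1,2)
def onplane(n,uv,z):
    K,r,t=cam(n);R=cv2.Rodrigues(r)[0];C=-R.T@t
    d=R.T@np.linalg.inv(K)@np.array([uv[0],uv[1],1.]);return C+d*(z-C[2])/d[2]
def tri(a,b):
    Ps=[]
    for n in("side","top"):
        K,r,t=cam(n);Ps.append(K@np.c_[cv2.Rodrigues(r)[0],t])
    X=cv2.triangulatePoints(*Ps,np.array(a,float).reshape(2,1),np.array(b,float).reshape(2,1));return (X[:3]/X[3]).ravel()
def crop(n,f,x0,y0,w,h,s):
    im=optics.get_image(n)[:,:,::-1];cv2.imwrite(f,cv2.resize(im[y0:y0+h,x0:x0+w],None,fx=s,fy=s,interpolation=cv2.INTER_CUBIC))
    return im
E
python3 - <<'E'
import cv2
for n,(x,y,w,h) in dict(side=(170,135,150,150),top=(195,140,140,110)).items():
    im=cv2.imread(f"pics/{n}0.png")[y:y+h,x:x+w]
    s=4 if n=="side" else 5
    cv2.imwrite(f"pics/{n}0z.png",cv2.resize(im,None,fx=s,fy=s,interpolation=cv2.INTER_CUBIC))
E
```

```text
(no output)
```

View pics/side0z.png

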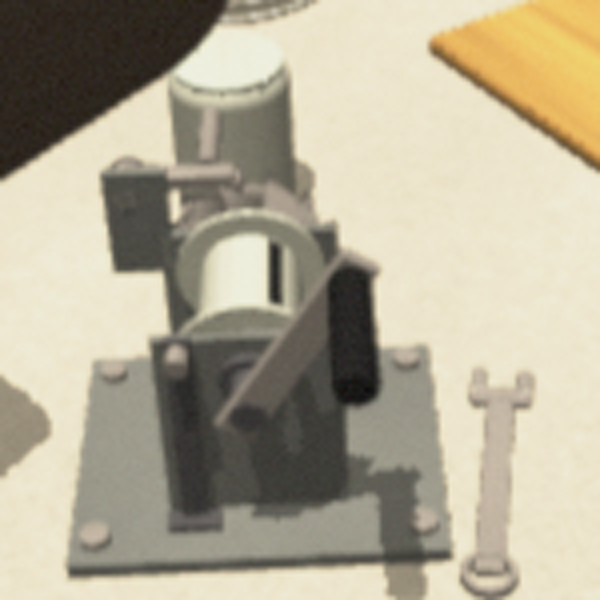

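View pics/top0z.png

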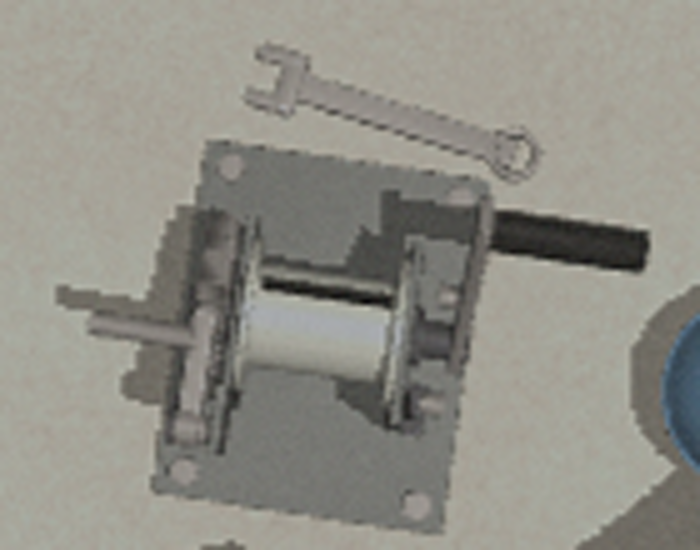

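The top zoom shows the plate corners at zoom px (207,140), (490,190), (443,532) and (152,490), and the thumb bar from about (90,325) to (190,335). The crank handle runs from (495,230) to (648,250). I'll fit the winch pose from the corners.

```bash
cat >> h.py <<'E'
def zu(p,x0,y0,s): return ((p[0]+.5)/s-.5+x0,(p[1]+.5)/s-.5+y0)
E
python3 - <<'E'
from h import *
T=lambda p:zu(p,195,140,5)
S=lambda p:zu(p,170,135,4)
c=[(207,140),(490,190),(443,532),(152,490)]
P=np.array([onplane("top",T(p),.012)[:2] for p in c])
cs=[(428,345),(450,555),(70,572),(96,358)]  # side: far-right(+x,+y),(+x,-y),(-x,-y),(-x,+y)
Q=np.array([onplane("side",S(p),.012)[:2] for p in cs])
Q=Q[[0,1,2,3]]
M=np.array([[.105,.085],[.105,-.085],[-.105,-.085],[-.105,.085]])
def fit(P):
    m=P.mean(0);A=(M.T@(P-m));yaw=np.arctan2(A[0,1]-A[1,0],A[0,0]+A[1,1]);return m,yaw,(np.linalg.norm(P[0]-P[3]),np.linalg.norm(P[0]-P[1]))
print(fit(P),fit(Q)); print(P,Q)
m=(fit(P)[0]+fit(Q)[0])/2;yaw=(fit(P)[1]+fit(Q)[1])/2
print(m,yaw)
R=np.array([[np.cos(yaw),-np.sin(yaw)],[np.sin(yaw),np.cos(yaw)]])
def W(p): return np.r_[R@np.array(p[:2])+m,p[2]]
for a in (.33,.45,.58):
    p=W([.1*np.sin(a),-.159,.11+.1*np.cos(a)]); print('hend',a,p,proj("top",p),proj("side",p))
print('obs end',T((648,250)),S((355,385)))
pv=W([-.066,.06,.162]);
p=W([-.066+.045,.06+.06,.168]);print('thumb end',p,proj("top",p),proj("side",p),T((90,322)),S((207,115)))
for n,f in(('canister',(164,197,.12)),('bowl',(348,218,.05))): print(n,onplane('top',f[:2],f[2]))
print(W([-.018,.095,.17]))
E
```

```text
(array([0.55912985, 0.04415662]), np.float64(-0.1523283701692432), (np.float64(0.20811507308833568), np.float64(0.16978732771191923))) (array([0.56192992, 0.04031089]), np.float64(-0.15147019382364899), (np.float64(0.20749119553079115), np.float64(0.17289000250604158)))
[[ 0.67558054  0.11267057]
 [ 0.64551164 -0.05443298]
 [ 0.44563618 -0.02530689]
 [ 0.46979103  0.14369576]] [[ 0.67746605  0.11007146]
 [ 0.65005129 -0.06063116]
 [ 0.44776416 -0.03014568]
 [ 0.47243819  0.14194895]]
[0.56052989 0.04223375] -0.1518992819964461
hend 0.33 [ 0.56850185 -0.11983872  0.20460423] [[325.43197474 198.23466051]] [[246.0232304  230.57285296]]
hend 0.45 [ 0.57946638 -0.12151715  0.20004471] [[325.74430855 193.99410281]] [[252.52483598 232.26609415]]
hend 0.58 [ 0.59064204 -0.12322791  0.19364626] [[325.94971913 189.79021375]] [[259.11403894 234.71906268]]
obs end (324.2, 189.6) (258.375, 230.875)
thumb end [0.55792959 0.16402964 0.168     ] [[212.47458208 203.60783154]] [[221.98533914 162.56277316]] (212.6, 204.0) (221.375, 163.375)
canister [0.57916755 0.29991157 0.12      ]
bowl [ 0.52520733 -0.20668597  0.05      ]
[0.55711215 0.13886356 0.17      ]
```

```bash
cat >> h.py <<'E'
from scipy.spatial.transform import Rotation as Ro
WM=np.array([.5605,.0422]);WY=-.152
def W(p):
    c,s=np.cos(WY),np.sin(WY);return np.r_[np.array([[c,-s],[s,c]])@np.array(p[:2])+WM,p[2]]
def toW(P):
    c,s=np.cos(WY),np.sin(WY);return np.r_[np.array([[c,s],[-s,c]])@(np.array(P[:2])-WM),P[2]]
def rq(q): return Ro.from_quat(np.r_[q[1:],q[0]])
def target_R(sgn,phi=0):
    # jaw axis along winch x*sgn, fingers down; phi tilts about winch y
    z=sgn*np.array([np.cos(WY),np.sin(WY),0]);y=np.array([0,0,-1.]);x=np.cross(y,z)
    yw=np.array([-np.sin(WY),np.cos(WY),0])
    return Ro.from_rotvec(phi*yw)*Ro.from_matrix(np.c_[x,y,z])
def go(P,R=None):
    o=env.get_obs();c=rq(o['tcp_rot']);d=c.inv().apply(P-o['tcp_pos'])*100
    w=np.zeros(3) if R is None else np.degrees((c.inv()*R).as_rotvec())
    return np.round(np.r_[d,w],2)
E
python3 - <<'E'
from h import *
o=env.get_obs();print(rq(o['tcp_rot']).as_matrix().round(3))
for s in(1,-1):
  for p in([-.021,.095,.32],):
    print(s,W(p),go(W(p),target_R(s)))
print(go(np.array([.42,-.35,.33])))
E
```

```text
[[ 0.897 -0.001 -0.443]
 [ 0.443  0.001  0.897]
 [-0.    -1.     0.002]]
1 [0.55412659 0.13928439 0.32      ] [ 5.5850e+01 -9.3500e+00  5.5430e+01 -4.0000e-02  1.2499e+02 -1.0000e-01]
-1 [0.55412659 0.13928439 0.32      ] [ 5.585e+01 -9.350e+00  5.543e+01 -9.000e-02 -5.501e+01  3.000e-02]
[ 22.16 -10.41  17.49   0.     0.     0.  ]
```

servo_tool --pt "0 -6 0 0 0 0" --pt "0 -10.5 0 0 0 0" --pt "5 -10.5 5 0 -5 0" --pt "10 -10.5 10 0 -10 0" --pt "15 -10.5 15 0 -15 0" --pt "20 -10.5 20 0 -20 0" --pt "24 -10.5 24 0 -25 0" --pt "28 -10.5 28 0 -30 0" --pt "32 -10.5 32 0 -35 0" --pt "36 -10.5 36 0 -40 0" --pt "40 -10.5 40 0 -45 0" --pt "44 -10.5 44 0 -50 0" --grip -1 --newtons 10

```text
time_s: 1.3
tcp_pos: [0.4592, -0.1297, 0.3316]
tcp_rot: [-0.555, 0.555, 0.438, -0.438]
ft_force: [2.1, 0.6, 0.7]
width: 0.999
```

```bash
python3 - <<'E'
from h import *
print(env.get_obs()['tcp_pos'],go(W([-.021,.095,.24]),target_R(-1)))
E
```

```text
[ 0.45922095 -0.12969044  0.33160221] [ 2.837e+01  9.170e+00 -2.950e+00  2.000e-02 -4.790e+00  1.000e-02]
```

servo_tool --pt "4 0 -0.4 0 -1 0" --pt "8 0 -0.8 0 -2 0" --pt "12 0 -1.2 0 -3 0" --pt "16 0 -1.6 0 -4 0" --pt "20 0 -2 0 -4.8 0" --pt "24 0 -2.4 0 -4.8 0" --pt "24 0 -2.4 0 -4.8 0" --pt "24 0 -2.4 0 -4.8 0"

```text
time_s: 2.1
tcp_pos: [0.5393, 0.0966, 0.3307]
tcp_rot: [0.537, -0.537, -0.459, 0.461]
ft_force: [0.1, -0.5, -0.2]
width: 0.998
```

```bash
python3 - <<'E'
from h import *
print(env.get_obs()['tcp_pos'],go(W([-.021,.095,.24]),target_R(-1)),env.get_obs()['q'])
crop("top","pics/t1.png",170,120,170,130,4);crop("side","pics/s1.png",150,100,190,150,4)
E
```

```text
[0.53931345 0.09655073 0.33066261] [ 4.46  9.06 -0.82 -0.09 -0.11 -0.06] [ 5.34679020e-01  9.80865295e-02 -9.45936484e-02 -1.62094846e-04
 -1.37993516e+00 -6.88534236e-01]
```

View pics/s1.png

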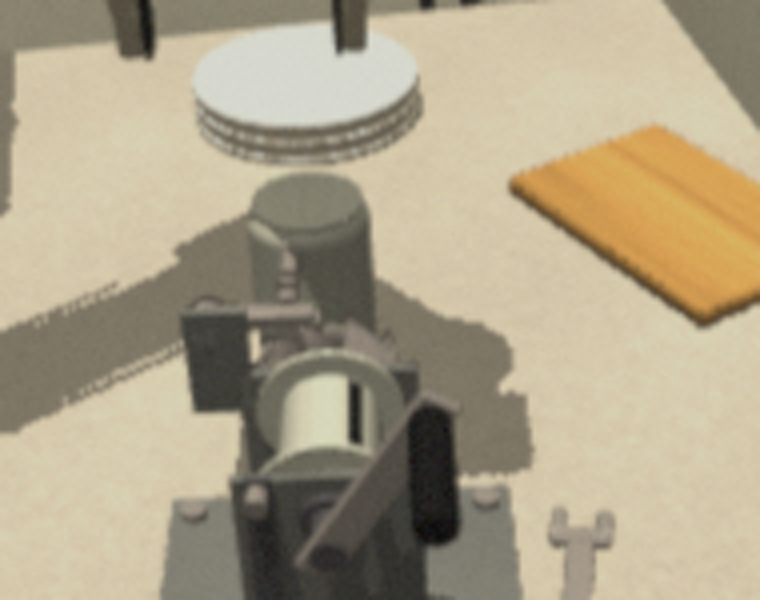

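The finger tips are at about (130,40) and (350,40) in this crop, well above the winch, and the +y side of the pawl is clear. I'll descend over the thumb bar.

servo_tool --pt "2 2 -0.4 0 0 0" --pt "4.4 5 -0.8 0 0 0" --pt "4.4 9 -0.8 0 0 0" --pt "4.4 9 -0.8 0 0 0" --pt "4.4 9 -0.8 0 0 0" --pt "4.4 9 -0.8 0 0 0"

```text
time_s: 2.8
tcp_pos: [0.5553, 0.1375, 0.2442]
tcp_rot: [-0.537, 0.538, 0.461, -0.458]
ft_force: [0.5, -0.2, 1.7]
width: 0.999
```

```bash
python3 - <<'E'
from h import *
print(toW(env.get_obs()['tcp_pos']),go(W([-.021,.095,.149]),target_R(-1)))
crop("top","pics/t2.png",170,120,170,130,4);crop("side","pics/s2.png",150,100,190,150,4)
E
```

```text
[-0.01955225  0.09343969  0.24419899] [ 0.14  9.52  0.17  0.18 -0.24  0.09]
```

View pics/s2.png

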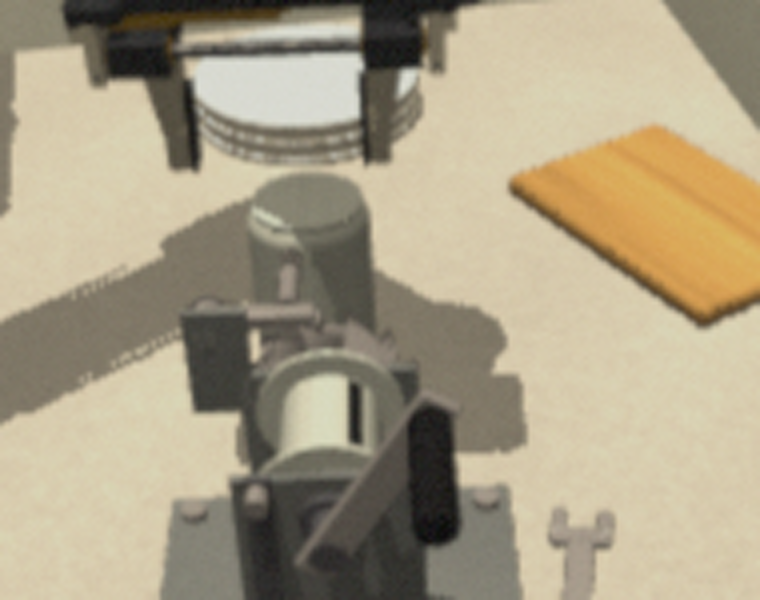

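View pics/t2.png

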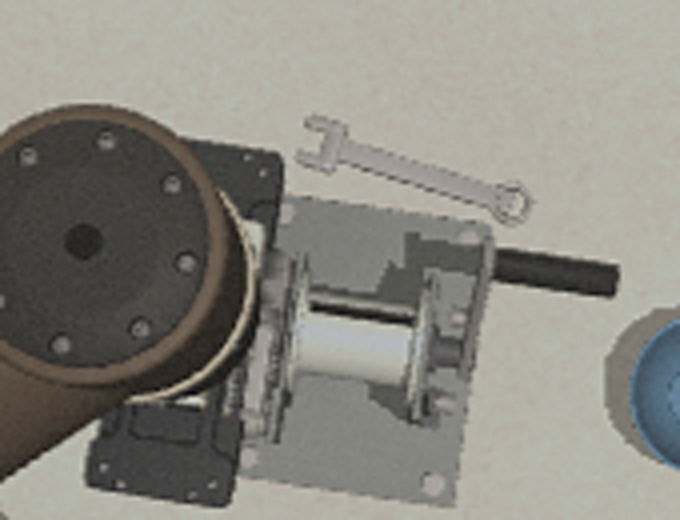

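In the side crop, the finger tips at (182,165) and (378,160) straddle the thumb bar at (290,275). I'll descend in steps and close gently.

servo_tool --pt "0.1 2.5 0.1 0 0 0" --pt "0.1 5 0.1 0 0 0" --pt "0.1 7 0.1 0 0 0" --pt "0.1 8.5 0.1 0 0 0" --pt "0.1 9.5 0.1 0 0 0" --pt "0.1 9.5 0.1 0 0 0" --pt "0.1 9.5 0.1 0 0 0" --pt "0.1 9.5 0.1 0 0 0"

```text
time_s: 3.7
tcp_pos: [0.5541, 0.1394, 0.1478]
tcp_rot: [-0.537, 0.537, 0.46, -0.459]
ft_force: [-0.7, -0.6, -1.6]
width: 0.999
```

```bash
python3 - <<'E'
from h import *
print(toW(env.get_obs()['tcp_pos']),go(W([-.021,.095,.149]),target_R(-1)))
crop("side","pics/s3.png",150,100,190,150,4)
E
```

```text
[-0.02104632  0.09512247  0.14778079] [-0.01 -0.12 -0.    0.09 -0.19  0.06]
```

View pics/s3.png

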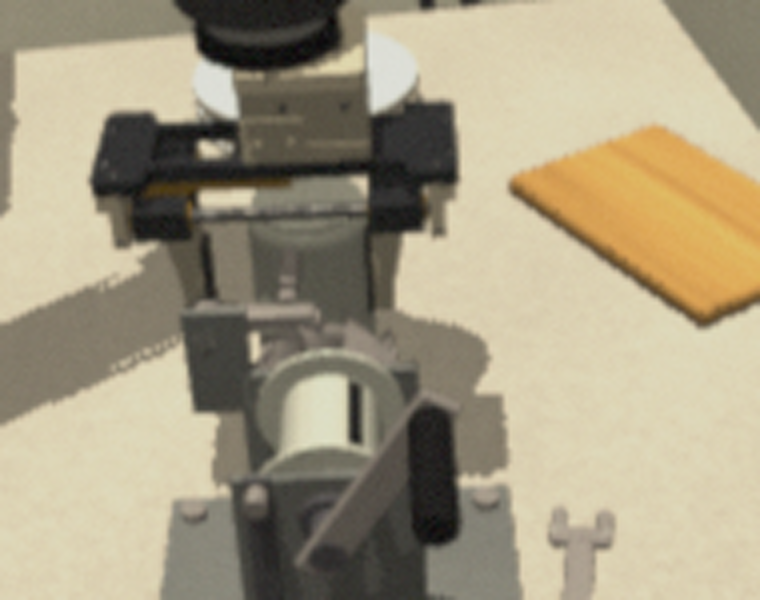

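The bar at (288,270) now lies between the fingers at (190,270) and (380,270). Closing on it.

servo_tool --pt "0 0 0 0 0 0" --pt "0 0 0 0 0 0" --pt "0 0 0 0 0 0" --pt "0 0 0 0 0 0" --pt "0 0 0 0 0 0" --pt "0 0 0 0 0 0" --pt "0 0 0 0 0 0" --pt "0 0 0 0 0 0" --pt "0 0 0 0 0 0" --pt "0 0 0 0 0 0" --grip 1 --newtons 8

```text
time_s: 4.75
tcp_pos: [0.5534, 0.1391, 0.1466]
tcp_rot: [0.537, -0.537, -0.46, 0.46]
ft_force: [0.3, -0.8, 0.4]
width: 0.153
```

Gripped: the width of 0.15 is about 13 mm, against a 12 mm bar. I'll carry it over the arc about the hinge.

servo_tool --pt "0 -0.4 0.05 0 0 0" --pt "0 -0.95 0.23 0 0 0" --pt "0 -1.5 0.47 0 0 0" --pt "0 -2.0 0.78 0 0 0" --pt "0 -2.46 1.16 0 0 0" --pt "0 -2.88 1.58 0 0 0" --pt "0 -3.22 2.06 0 0 0" --pt "0 -3.51 2.58 0 0 0" --pt "0 -3.73 3.13 0 0 0" --pt "0 -3.87 3.71 0 0 0" --pt "0 -3.94 4.3 0 0 0" --pt "0 -3.94 4.3 0 0 0"

```text
time_s: 5.95
tcp_pos: [0.5113, 0.146, 0.188]
tcp_rot: [-0.537, 0.538, 0.461, -0.459]
ft_force: [1.2, -1.5, 8.2]
width: 0.13
```

```bash
python3 - <<'E'
from h import *
print(toW(env.get_obs()['tcp_pos'])+[0,0,.019],go(W([-.066+.0454*np.cos(np.radians(129)),.095,.162-.019+.0454*np.sin(np.radians(129))]),target_R(-1)))
crop("side","pics/s4.png",150,100,190,150,4)
E
```

```text
[-0.06436909  0.09514745  0.2070081 ] [-0.03  0.96  3.02  0.15 -0.17  0.09]
```

View pics/s4.png

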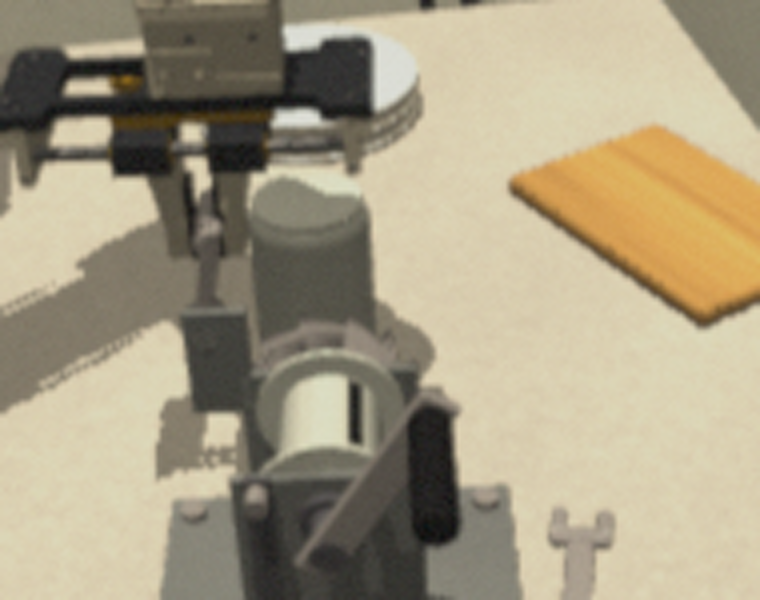

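The pawl is upright with its bar between the pads at (208,225). Continuing over.

servo_tool --pt "0 0.02 0.4 0 0 0" --pt "0 0.07 0.79 0 0 0" --pt "0 0.15 1.18 0 0 0" --pt "0 0.27 1.55 0 0 0" --pt "0 0.42 1.92 0 0 0" --pt "0 0.61 2.27 0 0 0" --pt "0 0.8 2.57 0 0 0" --pt "0 0.95 2.8 0 0 0" --pt "0 0.95 2.8 0 0 0" --pt "0 0.95 2.8 0 0 0"

```text
time_s: 7.0
tcp_pos: [0.483, 0.1501, 0.1761]
tcp_rot: [0.537, -0.537, -0.459, 0.46]
ft_force: [-0.4, 0.2, 0.5]
width: 0.131
```

servo_tool --pt "0 0 0 0 0 0" --pt "0 0 0 0 0 0" --pt "0 0 0 0 0 0" --pt "0 0 0 0 0 0" --pt "0 0 0 0 0 0" --pt "0 0 0 0 0 0" --grip -0.2

```text
time_s: 7.6
tcp_pos: [0.4832, 0.1501, 0.1764]
tcp_rot: [0.537, -0.537, -0.46, 0.46]
ft_force: [-0.1, -0.2, -0.7]
width: 0.58
```

```bash
python3 - <<'E'
from h import *
print(toW(env.get_obs()['tcp_pos'])+[0,0,.019])
crop("side","pics/s5.png",150,100,190,150,4)
E
```

```text
[-0.09270027  0.09492705  0.19543844]
```

View pics/s5.png

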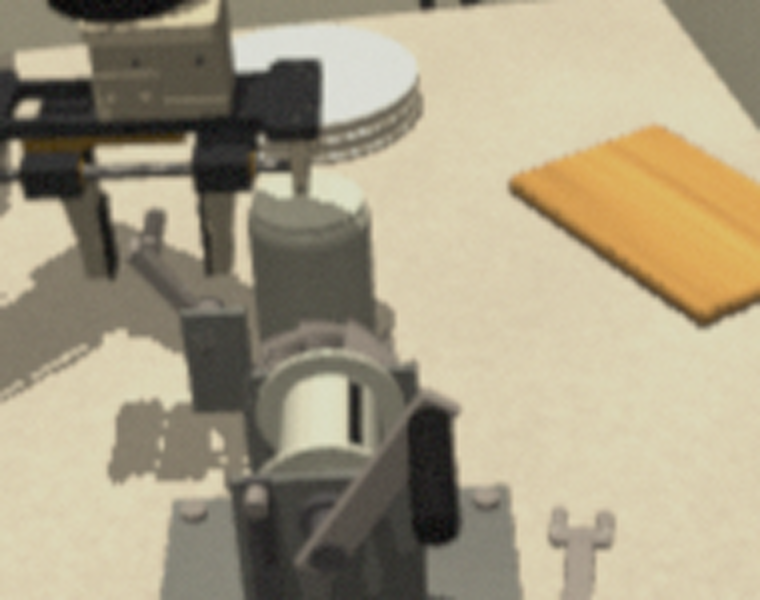

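The pawl lies on its back, with the bar end at (155,220) between the open fingers. I'll lift clear and go over to the crank handle.

servo_tool --pt "0 -3 0 0 0 0" --pt "0 -6 0 0 0 0" --pt "0 -9 0 0 0 0" --pt "-4 -9 -3 0 0 0" --pt "-8 -9 -6 0 0 0" --pt "-12 -9 -8 0 0 0" --pt "-16 -9 -10 0 0 0" --pt "-19 -9 -12 0 0 0" --pt "-21.5 -9 -14.6 0 0 0" --pt "-21.5 -9 -14.6 0 0 0" --pt "-21.5 -9 -14.6 0 0 0" --pt "-21.5 -9 -14.6 0 0 0"

```text
time_s: 8.85
tcp_pos: [0.5938, -0.0846, 0.2663]
tcp_rot: [0.537, -0.537, -0.46, 0.46]
ft_force: [-0.6, -0.8, -0.2]
width: 0.602
```

```bash
python3 - <<'E'
from h import *
print(toW(env.get_obs()['tcp_pos'])+[0,0,.019])
print(go(W([.054,-.12,.176]),target_R(-1)))
crop("side","pics/s6.png",150,100,190,150,4)
crop("top","pics/t6.png",170,120,170,130,4)
E
```

```text
[ 0.05212636 -0.12025149  0.28533932]
[ 0.03  9.03 -0.19 -0.02 -0.2   0.  ]
```

View pics/s6.png

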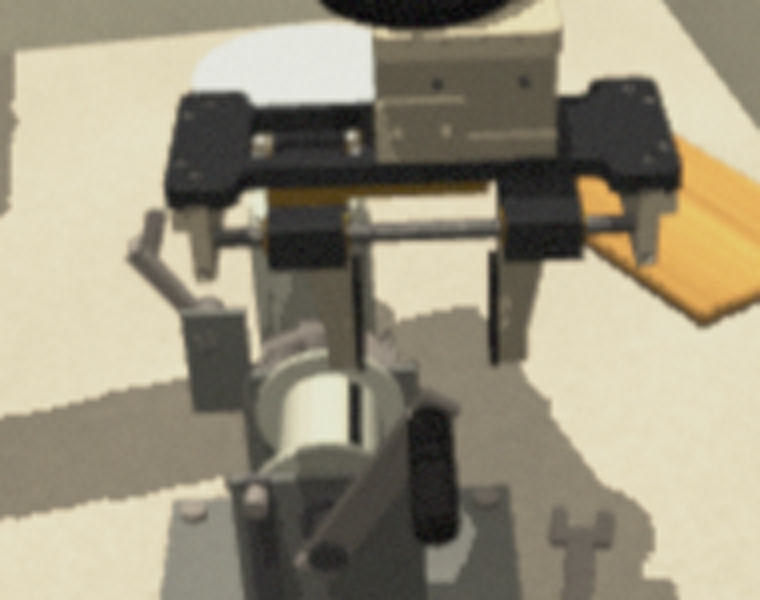

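View pics/t6.png

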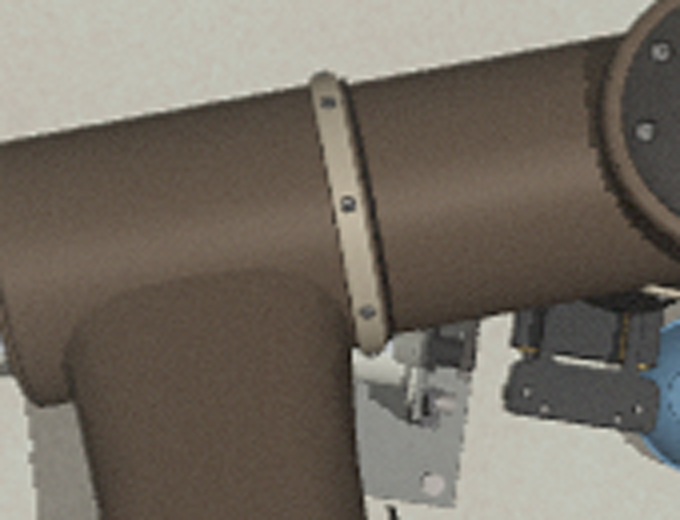

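The fingers at (345,360) and (508,360) are above the handle at (433,470), on either side of it in x. Descending.

servo_tool --pt "0 2 -0.2 0 0 0" --pt "0 4 -0.2 0 0 0" --pt "0 6 -0.2 0 0 0" --pt "0 7.5 -0.2 0 0 0" --pt "0 8.5 -0.2 0 0 0" --pt "0 9 -0.2 0 0 0" --pt "0 9 -0.2 0 0 0" --pt "0 9 -0.2 0 0 0"

```text
time_s: 9.75
tcp_pos: [0.5966, -0.085, 0.1772]
tcp_rot: [-0.537, 0.538, 0.46, -0.459]
ft_force: [-0.5, -0.1, -0.3]
width: 0.597
```

servo_tool --pt "0 0 0 0 0 0" --pt "0 0 0 0 0 0" --pt "0 0 0 0 0 0" --grip 0.2

```text
time_s: 10.05
tcp_pos: [0.5963, -0.0853, 0.1768]
tcp_rot: [-0.537, 0.537, 0.46, -0.459]
ft_force: [-0.4, -0.6, -0.3]
width: 0.421
```

```bash
python3 - <<'E'
from h import *
o=env.get_obs();print(toW(o['tcp_pos'])+[0,0,.019],o['ft_force'],o['width'])
crop("side","pics/s7.png",150,100,190,150,4)
E
```

```text
[ 0.05466565 -0.12059286  0.19584352] [-0.43912879 -0.57328501 -0.29979457] 0.42099759691459787
```

View pics/s7.png

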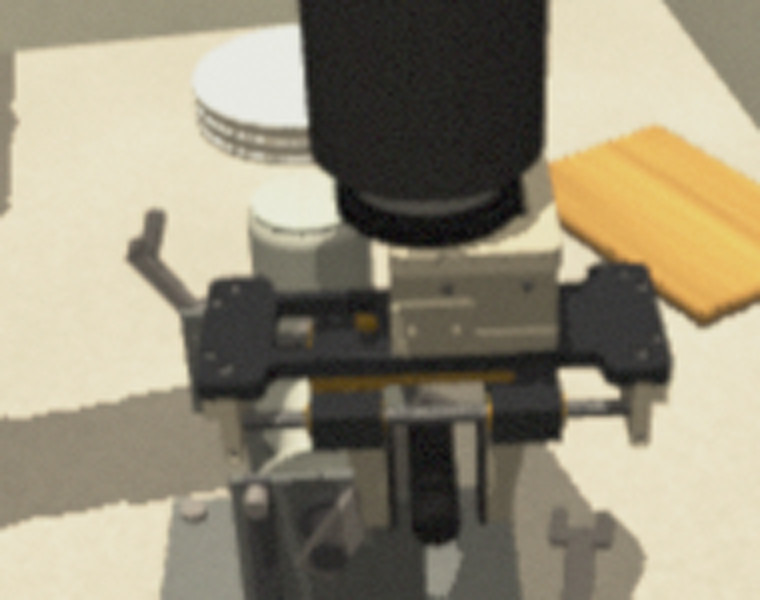

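The handle sits between the pads, with a gap of about 37 mm. I'll push back along the arc, well short of the stop for now.

servo_tool --pt "0 0 0.6 0 0 0" --pt "0 -0.2 1.2 0 0 0" --pt "0 -0.6 2.2 0 0 0" --pt "0 -1.0 3.2 0 0 0" --pt "0 -1.3 4.2 0 0 0" --pt "0 -1.4 5.2 0 0 0" --pt "0 -1.4 6.2 0 0 0" --pt "0 -1.4 7.2 0 0 0" --pt "0 -1.2 8.2 0 0 0" --pt "0 -1.0 8.8 0 0 0" --pt "0 -0.9 9.2 0 0 0" --pt "0 -0.9 9.2 0 0 0"

```text
time_s: 11.3
tcp_pos: [0.504, -0.0709, 0.1848]
tcp_rot: [0.538, -0.537, -0.459, 0.46]
ft_force: [0.3, 1.2, -0.4]
width: 0.398
```

```bash
python3 - <<'E'
from h import *
o=env.get_obs();print(toW(o['tcp_pos'])+[0,0,.019],toW(np.r_[WM,0]+o['ft_force']),o['width'])
crop("side","pics/s8.png",150,100,190,150,4)
crop("top","pics/t8.png",170,120,170,130,4)
E
```

```text
[-0.03875513 -0.12038954  0.20379464] [ 0.07677008  1.24482622 -0.43481341] 0.3977036067841164
```

View pics/s8.png

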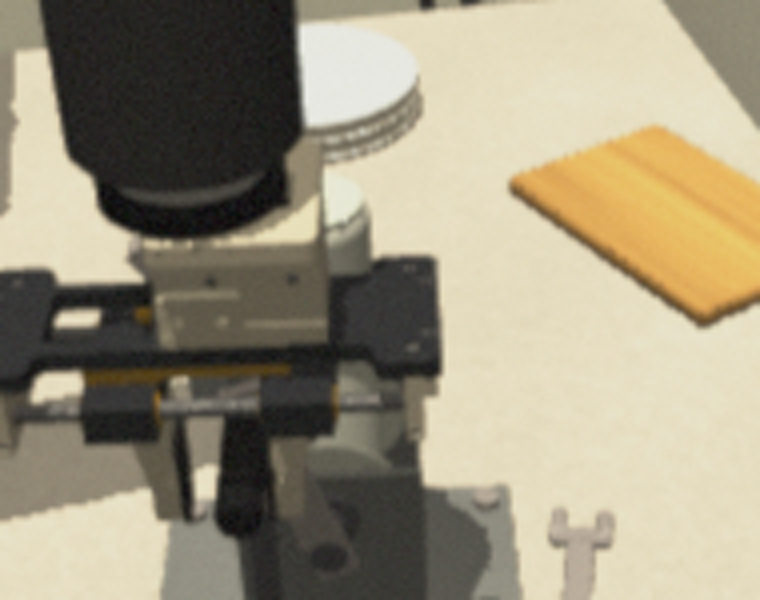

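View pics/t8.png

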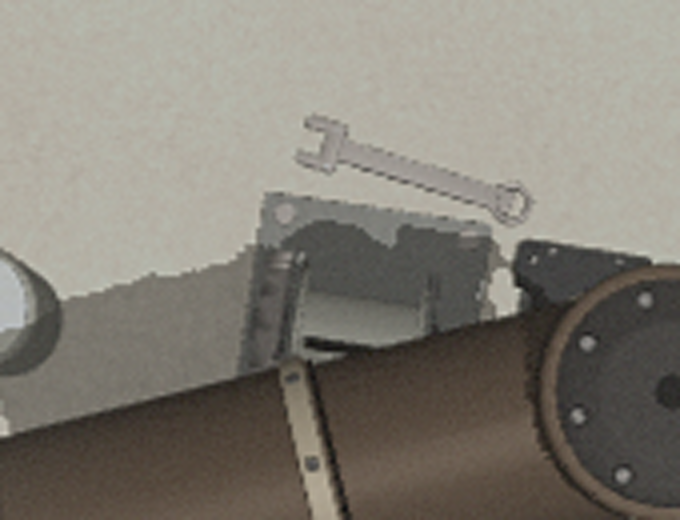

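The handle rests on the +x finger at (240,500), and the crank leans slightly to -x. I'll approach the stop slowly, watching the force.

servo_tool --pt "0 0.05 0.2 0 0 0" --pt "0 0.1 0.4 0 0 0" --pt "0 0.15 0.6 0 0 0" --pt "0 0.2 0.8 0 0 0" --pt "0 0.3 1.0 0 0 0" --pt "0 0.4 1.2 0 0 0" --pt "0 0.4 1.2 0 0 0"

```text
time_s: 12.1
tcp_pos: [0.4931, -0.069, 0.1815]
tcp_rot: [0.537, -0.537, -0.46, 0.46]
ft_force: [1.0, 0.0, -0.0]
width: 0.398
```

servo_tool --pt "0 0.05 0.1 0 0 0" --pt "0 0.1 0.2 0 0 0" --pt "0 0.15 0.3 0 0 0" --pt "0 0.2 0.4 0 0 0"

```text
time_s: 12.5
tcp_pos: [0.4894, -0.0685, 0.1794]
tcp_rot: [-0.537, 0.537, 0.46, -0.46]
ft_force: [1.3, -1.1, 0.7]
width: 0.402
```

servo_tool --pt "0 0.05 0.1 0 0 0" --pt "0 0.1 0.2 0 0 0" --pt "0 0.15 0.3 0 0 0"

```text
time_s: 12.8
tcp_pos: [0.4864, -0.068, 0.1779]
tcp_rot: [0.537, -0.537, -0.46, 0.46]
ft_force: [1.4, -0.4, 1.3]
width: 0.403
```

servo_tool --pt "0 0.05 0.1 0 0 0" --pt "0 0.1 0.2 0 0 0"

```text
time_s: 13.0
tcp_pos: [0.4844, -0.0677, 0.1769]
tcp_rot: [0.537, -0.537, -0.46, 0.46]
ft_force: [1.7, 0.7, 0.3]
width: 0.4
```

servo_tool --pt "0 0.05 0.1 0 0 0" --pt "0 0.1 0.2 0 0 0"

```text
time_s: 13.2
tcp_pos: [0.4824, -0.0674, 0.1759]
tcp_rot: [0.537, -0.537, -0.46, 0.46]
ft_force: [1.7, -0.5, 1.7]
width: 0.399
```

servo_tool --pt "0 0.05 0.1 0 0 0" --pt "0 0.1 0.2 0 0 0"

```text
time_s: 13.4
tcp_pos: [0.4804, -0.0671, 0.1748]
tcp_rot: [0.537, -0.537, -0.46, 0.46]
ft_force: [1.4, -0.1, 0.9]
width: 0.401
```

servo_tool --pt "0 0.05 0.1 0 0 0" --pt "0 0.05 0.1 0 0 0"

```text
time_s: 13.6
tcp_pos: [0.4793, -0.0669, 0.1742]
tcp_rot: [0.537, -0.537, -0.46, 0.46]
ft_force: [1.6, 0.2, -0.5]
width: 0.395
```

servo_tool --pt "0 0.05 0.1 0 0 0" --pt "0 0.05 0.1 0 0 0"

```text
time_s: 13.8
tcp_pos: [0.4784, -0.0668, 0.1738]
tcp_rot: [0.537, -0.537, -0.46, 0.46]
ft_force: [1.9, -0.8, -1.6]
width: 0.4
```

servo_tool --pt "0 0.05 0.1 0 0 0" --pt "0 0.05 0.1 0 0 0"

```text
time_s: 14.0
tcp_pos: [0.4775, -0.0666, 0.1733]
tcp_rot: [0.537, -0.537, -0.46, 0.46]
ft_force: [1.9, -0.5, -2.1]
width: 0.401
```

```bash
python3 - <<'E'
from h import *
o=env.get_obs();print(toW(o['tcp_pos'])+[0,0,.019],toW(np.r_[WM,0]+o['ft_force']),o['width'])
crop("side","pics/s9.png",170,140,130,120,6)
E
```

```text
[-0.0656102  -0.1201528   0.19225255] [ 1.99442411 -0.22901642 -2.10911192] 0.40107708777625567
```

View pics/s9.png

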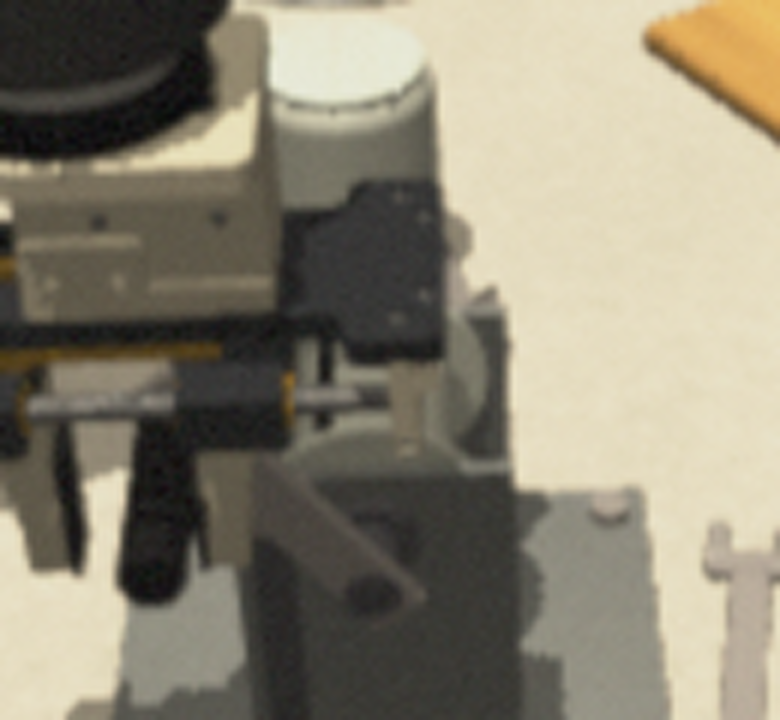

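No contact yet; the handle is at x of about -0.059 and still moving. Continuing in 1 mm steps.

servo_tool --pt "0 0.06 0.1 0 0 0" --pt "0 0.06 0.1 0 0 0"

```text
time_s: 14.25
tcp_pos: [0.4765, -0.0665, 0.1727]
tcp_rot: [0.537, -0.537, -0.46, 0.46]
ft_force: [2.8, -0.4, -1.8]
width: 0.404
```

servo_tool --pt "0 0.06 0.1 0 0 0" --pt "0 0.06 0.1 0 0 0"

```text
time_s: 14.45
tcp_pos: [0.4755, -0.0663, 0.1721]
tcp_rot: [0.537, -0.537, -0.46, 0.46]
ft_force: [2.4, -1.2, -2.7]
width: 0.403
```

servo_tool --pt "0 0.06 0.1 0 0 0" --pt "0 0.06 0.1 0 0 0"

```text
time_s: 14.65
tcp_pos: [0.4745, -0.0662, 0.1716]
tcp_rot: [0.537, -0.537, -0.46, 0.46]
ft_force: [1.9, -0.6, -3.4]
width: 0.394
```

servo_tool --pt "0 0.06 0.1 0 0 0" --pt "0 0.06 0.1 0 0 0"

```text
time_s: 14.85
tcp_pos: [0.4738, -0.066, 0.1711]
tcp_rot: [-0.537, 0.537, 0.46, -0.46]
ft_force: [3.8, -1.7, -2.8]
width: 0.403
```

servo_tool --pt "0 0.06 0.1 0 0 0" --pt "0 0.06 0.1 0 0 0"

```text
time_s: 15.05
tcp_pos: [0.4733, -0.0659, 0.1708]
tcp_rot: [-0.537, 0.538, 0.46, -0.459]
ft_force: [6.1, -2.5, -2.8]
width: 0.402
```

Contact: the force is rising and the TCP lags its command. I'll add a little along the tangent, including downward.

servo_tool --pt "0 0.08 0.05 0 0 0" --pt "0 0.08 0.05 0 0 0" --pt "0 0.08 0.05 0 0 0"

```text
time_s: 15.35
tcp_pos: [0.4732, -0.0659, 0.1705]
tcp_rot: [-0.537, 0.538, 0.46, -0.459]
ft_force: [4.7, -2.6, 1.5]
width: 0.4
```

servo_tool --pt "0 0.08 0.05 0 0 0" --pt "0 0.08 0.05 0 0 0" --pt "0 0.08 0.05 0 0 0"

```text
time_s: 15.65
tcp_pos: [0.473, -0.0657, 0.1699]
tcp_rot: [-0.537, 0.538, 0.461, -0.459]
ft_force: [4.9, -3.0, 3.0]
width: 0.398
```

servo_tool --pt "0 0.04 0.05 0 0 0" --pt "0 0.04 0.05 0 0 0" --pt "0 0.04 0.05 0 0 0" --pt "0 0.04 0.05 0 0 0"

```text
time_s: 16.05
tcp_pos: [0.4728, -0.0657, 0.1697]
tcp_rot: [-0.536, 0.538, 0.461, -0.459]
ft_force: [6.0, -3.0, 3.2]
width: 0.4
```

```bash
python3 - <<'E'
from h import *
o=env.get_obs();print(toW(o['tcp_pos'])+[0,0,.019],toW(np.r_[WM,0]+o['ft_force']),o['width'])
o=env.get_obs();print(toW(np.r_[WM,0]+o['ft_force']))
optics.get_image("top")
o=env.get_obs();print(toW(np.r_[WM,0]+o['ft_force']))
crop("side","pics/s10.png",170,140,130,120,6)
E
```

```text
[-0.07034909 -0.11989335  0.18873217] [ 6.41593119 -2.09422657  3.2332068 ] 0.3995680931536444
[ 6.41593119 -2.09422657  3.2332068 ]
[ 5.62553953 -2.29989826  4.58423007]
```

View pics/s10.png

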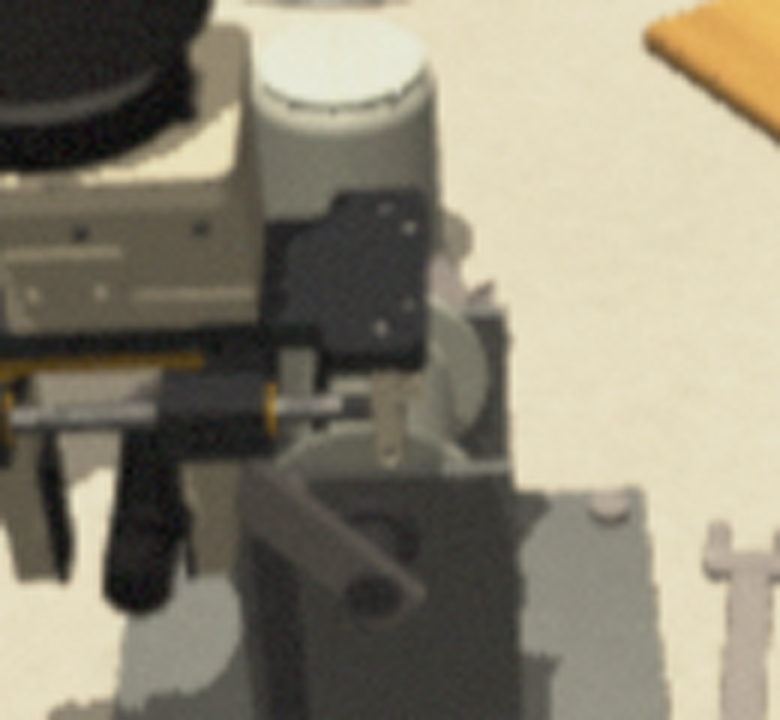

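The press is about 7 N tangential at the handle, so an estimated 12 to 18 N at the lug, held for over 0.5 s. I'll back the finger off, centre on the handle, open and lift.

servo_tool --pt "0 -0.05 -0.15 0 0 0" --pt "0 -0.1 -0.4 0 0 0" --pt "0 -0.1 -0.7 0 0 0" --pt "0 -0.1 -0.8 0 0 0" --pt "0 -0.1 -0.8 0 0 0"

```text
time_s: 16.65
tcp_pos: [0.4788, -0.0669, 0.169]
tcp_rot: [0.538, -0.537, -0.459, 0.46]
ft_force: [-1.1, 0.1, -0.3]
width: 0.402
```

servo_tool --pt "0 0 0 0 0 0" --pt "0 0 0 0 0 0" --pt "0 -0.5 0 0 0 0" --pt "0 -1.5 0 0 0 0" --pt "0 -3 0 0 0 0" --pt "0 -5 0 0 0 0" --pt "0 -7 0 0 0 0" --pt "0 -9.5 0 0 0 0" --pt "0 -9.5 0 0 0 0" --grip -0.2

```text
time_s: 17.55
tcp_pos: [0.481, -0.0669, 0.2689]
tcp_rot: [-0.536, 0.539, 0.462, -0.458]
ft_force: [-0.1, -0.0, 0.3]
width: 0.602
```

```bash
python3 - <<'E'
from h import *
o=env.get_obs();print(toW(o['tcp_pos']),toW(np.r_[WM,0]+o['ft_force']),o['width'])
print(go(W([-.0925,.095,.275]),target_R(-1)))
crop("side","pics/s11.png",150,110,150,130,5)
E
```

```text
[-0.06211037 -0.11989992  0.26888918] [-0.12280608 -0.03177357  0.30742766] 0.6020225341351645
[21.48 -0.6   3.1   0.38 -0.18  0.08]
```

View pics/s11.png

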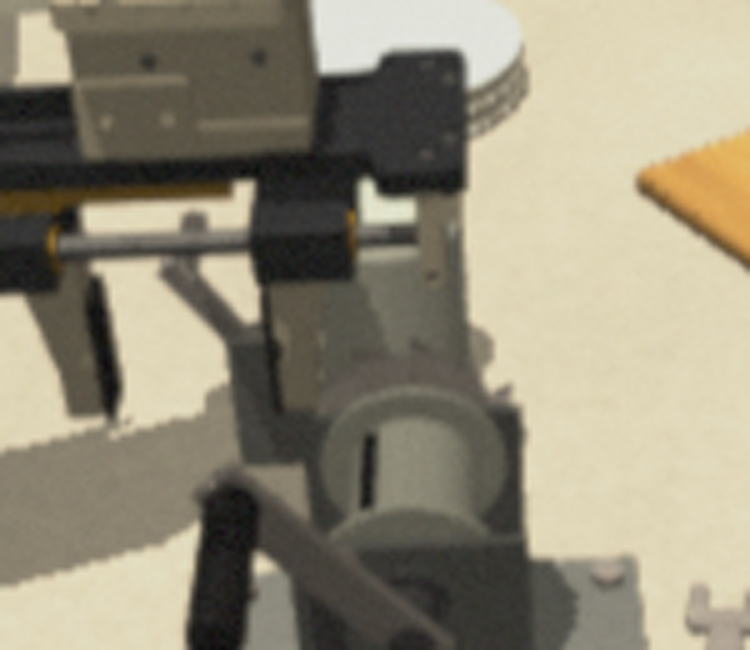

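The crank stays back, with its handle at (220,570), and the pawl is still on its back with its bar at (190,240). I'll go over the thumb bar again.

servo_tool --pt "4 -1 0.5 0 0 0" --pt "8 -1 1 0 0 0" --pt "12 -1 1.5 0 0 0" --pt "16 -1 2.2 0 0 0" --pt "19 -1 2.7 0 0 0" --pt "21.5 -1 3.1 0.3 0 0" --pt "21.5 -1 3.1 0.3 0 0" --pt "21.5 -1 3.1 0.3 0 0" --pt "21.5 -1 3.1 0.3 0 0"

```text
time_s: 18.5
tcp_pos: [0.4815, 0.1498, 0.2742]
tcp_rot: [0.539, -0.536, -0.458, 0.461]
ft_force: [0.5, -0.5, 0.8]
width: 0.595
```

```bash
python3 - <<'E'
from h import *
print(go(W([-.094,.095,.176]),target_R(-1)))
crop("side","pics/s12.png",150,110,150,130,5)
E
```

```text
[ 0.07  9.82 -0.09 -0.32 -0.22 -0.02]
```

View pics/s12.png

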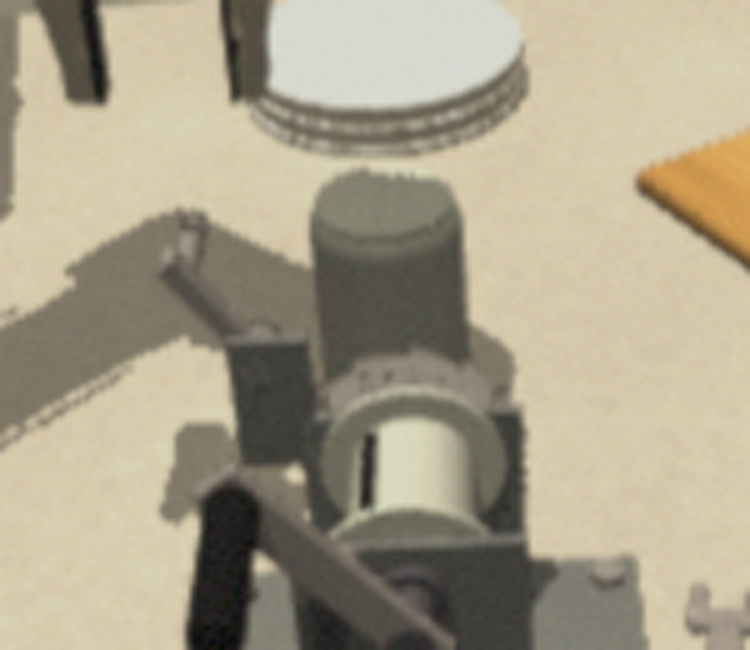

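The pawl bar is at (190,230), below the fingers and between them. Descend and pinch.

servo_tool --pt "0 3 -0.1 -0.3 0 0" --pt "0 6 -0.1 -0.3 0 0" --pt "0 8 -0.1 -0.3 0 0" --pt "0 9.3 -0.1 -0.3 0 0" --pt "0 9.8 -0.1 -0.3 0 0" --pt "0 9.8 -0.1 -0.3 0 0" --pt "0 9.8 -0.1 -0.3 0 0"

```text
time_s: 19.25
tcp_pos: [0.4827, 0.1502, 0.1772]
tcp_rot: [-0.537, 0.538, 0.46, -0.459]
ft_force: [-0.2, 0.2, 0.9]
width: 0.599
```

servo_tool --pt "0 0 0 0 0 0" --pt "0 0 0 0 0 0" --pt "0 0 0 0 0 0" --pt "0 0 0 0 0 0" --pt "0 0 0 0 0 0" --pt "0 0 0 0 0 0" --pt "0 0 0 0 0 0" --grip 1 --newtons 6

```text
time_s: 19.95
tcp_pos: [0.4819, 0.1502, 0.1765]
tcp_rot: [0.537, -0.537, -0.459, 0.46]
ft_force: [-3.0, 0.1, 2.7]
width: 0.135
```

```bash
python3 - <<'E'
from h import *
o=env.get_obs();print(toW(o['tcp_pos'])+[0,0,.019],o['width'])
crop("side","pics/s13.png",150,110,150,130,5)
E
```

```text
[-0.09401059  0.09486105  0.19546445] 0.13463948329531622
```

View pics/s13.png

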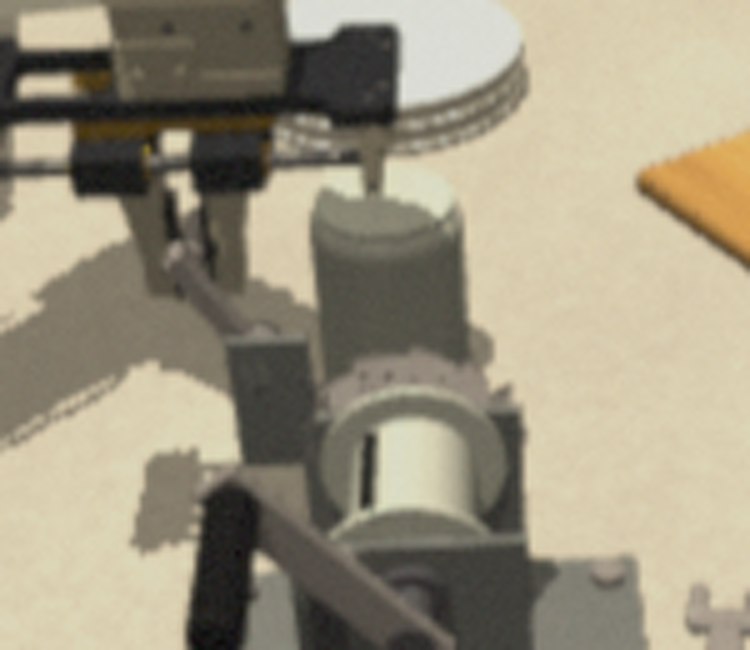

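Pinched, width 0.135. I'll carry it back over to about 30° above level.

servo_tool --pt "0 -0.2 -0.29 0 0 0" --pt "0 -0.4 -0.59 0 0 0" --pt "0 -0.74 -1.3 0 0 0" --pt "0 -0.94 -2.07 0 0 0" --pt "0 -1.01 -2.86 0 0 0" --pt "0 -0.94 -3.64 0 0 0" --pt "0 -0.74 -4.41 0 0 0" --pt "0 -0.4 -5.13 0 0 0" --pt "0 0.05 -5.78 0 0 0" --pt "0 0.61 -6.33 0 0 0" --pt "0 1.26 -6.79 0 0 0" --pt "0 1.26 -6.79 0 0 0"

```text
time_s: 21.2
tcp_pos: [0.5498, 0.1396, 0.1626]
tcp_rot: [-0.537, 0.537, 0.459, -0.46]
ft_force: [1.5, 1.0, -0.3]
width: 0.135
```

```bash
python3 - <<'E'
from h import *
o=env.get_obs();b=toW(o['tcp_pos'])+[0,0,.019];print(b,o['width'],o['ft_force'],np.degrees(np.arctan2(b[2]-.162,b[0]+.066)))
crop("side","pics/s14.png",150,110,150,130,5)
E
```

```text
[-0.02527692  0.09464965  0.18163818] 0.13477897289496452 [ 1.4762012   1.03950976 -0.30891487] 25.745097330829722
```

View pics/s14.png

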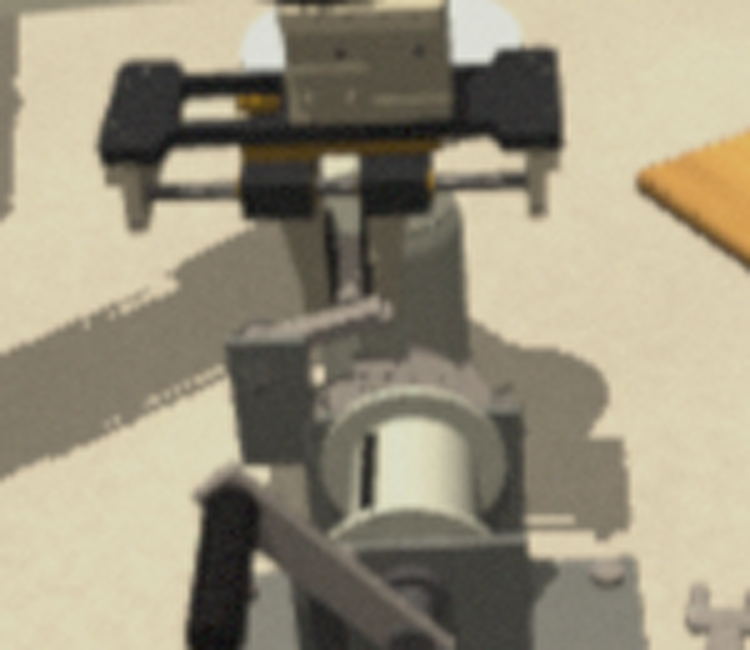

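The pawl's nose is at (385,310), about 18° above level. Lowering slowly and watching the force.

servo_tool --pt "0 0.2 -0.1 0 0 0" --pt "0 0.4 -0.17 0 0 0" --pt "0 0.6 -0.23 0 0 0" --pt "0 0.6 -0.23 0 0 0"

```text
time_s: 21.65
tcp_pos: [0.5516, 0.1394, 0.1578]
tcp_rot: [-0.537, 0.537, 0.46, -0.46]
ft_force: [0.3, 0.1, -0.3]
width: 0.135
```

servo_tool --pt "0 0.1 -0.03 0 0 0" --pt "0 0.2 -0.06 0 0 0" --pt "0 0.2 -0.06 0 0 0"

```text
time_s: 21.95
tcp_pos: [0.5521, 0.1393, 0.1557]
tcp_rot: [0.537, -0.537, -0.46, 0.46]
ft_force: [-1.4, 1.1, -0.1]
width: 0.131
```

servo_tool --pt "0 0.1 -0.02 0 0 0" --pt "0 0.2 -0.03 0 0 0" --pt "0 0.2 -0.03 0 0 0"

```text
time_s: 22.25
tcp_pos: [0.5526, 0.1392, 0.1537]
tcp_rot: [-0.537, 0.537, 0.46, -0.46]
ft_force: [1.1, 0.6, 0.1]
width: 0.131
```

```bash
python3 - <<'E'
from h import *
o=env.get_obs();b=toW(o['tcp_pos'])+[0,0,.019];print(b,o['width'],o['ft_force'],np.degrees(np.arctan2(b[2]-.162,b[0]+.066)))
crop("side","pics/s15.png",150,110,150,130,5)
E
```

```text
[-0.02250231  0.09468683  0.17272753] 0.1312842603238287 [1.11258394 0.60008929 0.09164165] 13.853994475079045
```

View pics/s15.png

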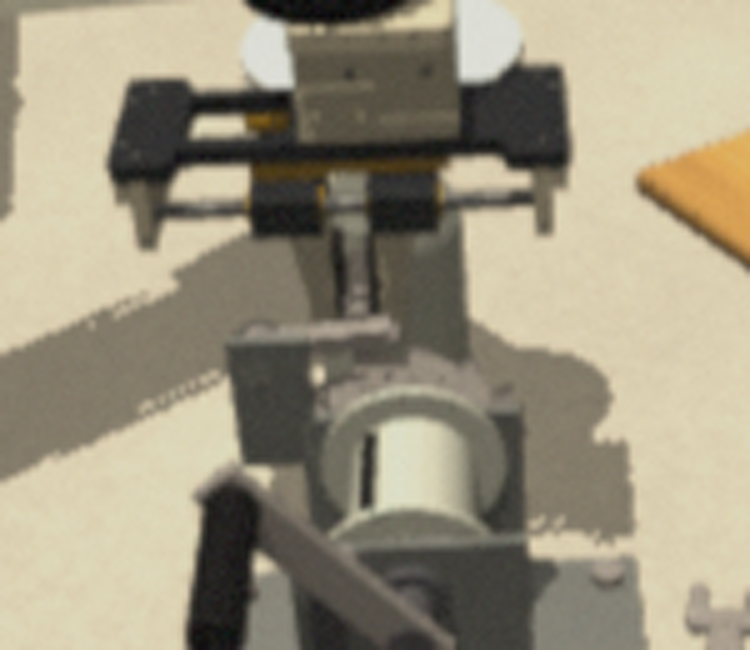

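Still about 6° up with no contact. Continuing in 1 to 2 mm steps.

servo_tool --pt "0 0.1 -0.02 0 0 0" --pt "0 0.2 -0.04 0 0 0" --pt "0 0.2 -0.04 0 0 0"

```text
time_s: 22.6
tcp_pos: [0.553, 0.1392, 0.1517]
tcp_rot: [-0.537, 0.537, 0.46, -0.46]
ft_force: [2.1, -0.5, 0.3]
width: 0.131
```

servo_tool --pt "0 0.1 -0.02 0 0 0" --pt "0 0.1 -0.02 0 0 0"

```text
time_s: 22.8
tcp_pos: [0.5532, 0.1392, 0.1507]
tcp_rot: [-0.537, 0.537, 0.46, -0.46]
ft_force: [1.4, 0.2, -0.6]
width: 0.133
```

servo_tool --pt "0 0.1 -0.01 0 0 0" --pt "0 0.1 -0.01 0 0 0"

```text
time_s: 23.0
tcp_pos: [0.5533, 0.1392, 0.1498]
tcp_rot: [-0.537, 0.537, 0.46, -0.46]
ft_force: [0.9, -0.0, 0.6]
width: 0.132
```

servo_tool --pt "0 0 0 0 0 0" --pt "0 0 0 0 0 0" --pt "0 0 0 0 0 0" --pt "0 0 0 0 0 0" --pt "0 0 0 0 0 0" --pt "0 0 0 0 0 0" --grip -0.2

```text
time_s: 23.6
tcp_pos: [0.5531, 0.1391, 0.1498]
tcp_rot: [0.537, -0.537, -0.46, 0.46]
ft_force: [0.6, -0.4, -0.2]
width: 0.578
```

servo_tool --pt "0 -1 0 0 0 0" --pt "0 -3 0 0 0 0" --pt "0 -6 0 0 0 0" --pt "0 -10 0 0 0 0" --pt "0 -14 0 0 0 0" --pt "4 -15 0 0 0 0" --pt "8 -15 4 0 0 0" --pt "12 -15 8 0 0 0" --pt "12 -15 8 0 0 0" --pt "12 -15 8 0 0 0"

```text
time_s: 24.6
tcp_pos: [0.4917, 0.2716, 0.3008]
tcp_rot: [0.537, -0.537, -0.461, 0.46]
ft_force: [-0.2, -0.4, -0.2]
width: 0.598
```

```bash
python3 - <<'E'
from h import *
crop("side","pics/s16.png",170,135,150,150,4)
crop("top","pics/t16.png",195,140,140,110,5)
E
```

```text
(no output)
```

View pics/s16.png

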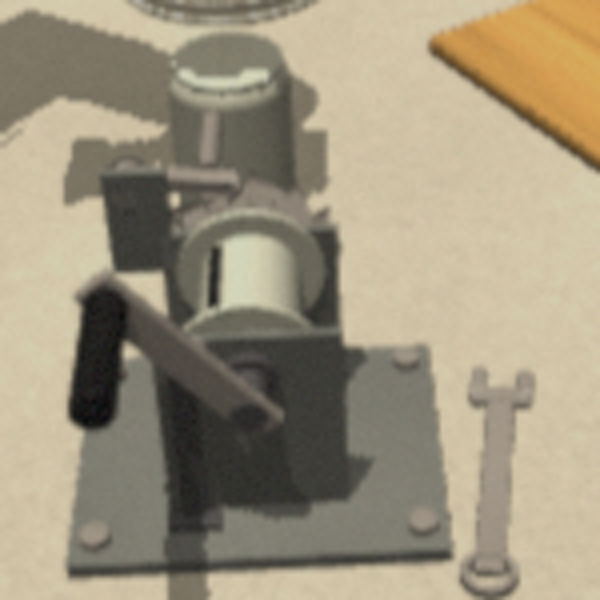

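View pics/t16.png

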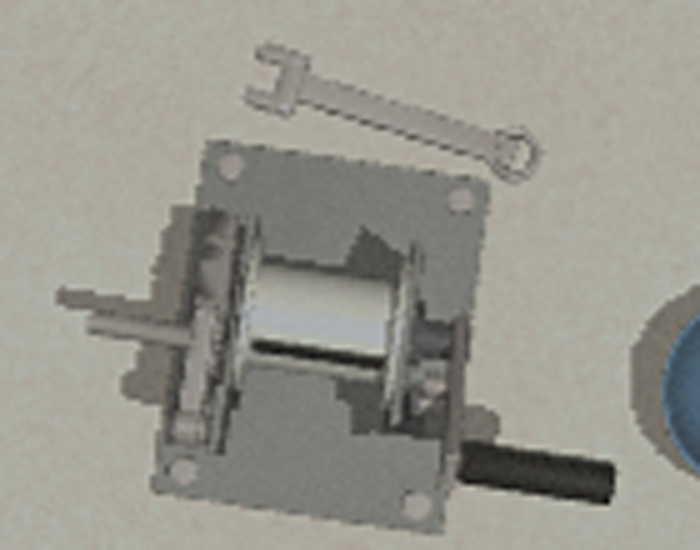

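The thumb bar, at (210,110) to (210,160) in the side zoom, is back where it started. The handle bottom at about (92,415) matches its position during the press. I'll check the pawl height and handle numerically.

```bash
python3 - <<'E'
from h import *
a=cv2.imread("pics/side0.png");b=optics.get_image("side")[:,:,::-1].copy()
A=a[150:195,190:245];B=b[150:195,190:245]
cv2.imwrite("pics/cmp.png",cv2.resize(np.hstack([A,B]),None,fx=7,fy=7,interpolation=cv2.INTER_CUBIC))
s10=cv2.imread("pics/s10.png")
# handle dark mask lower end
h=b[200:245,180:205].max(2)<60;ys,xs=np.nonzero(h);print(xs.min()+180,xs.max()+180,ys.max()+200)
g=cv2.resize(s10,(130,120),interpolation=cv2.INTER_AREA)[60:105,10:35].max(2)<60
ys,xs=np.nonzero(g);print(xs.min()+180,xs.max()+180,ys.max()+200)
for aa in(.6,.65,.69,.71):print(aa,proj("side",W([-.1*np.sin(aa),-.159,.11+.1*np.cos(aa)])),proj("top",W([-.1*np.sin(aa),-.159,.11+.1*np.cos(aa)])))
for d in (0,4,8,12):
    t=np.radians(7.6+d);print('pawl',d,proj("side",W([-.066+.0454*np.cos(t),.12,.162+.0454*np.sin(t)])),.162+.0454*np.sin(t))
E
```

```text
188 203 241
180 204 241
0.6 [[195.18535465 237.84167012]] [[319.89277959 233.93805875]]
0.65 [[193.04759767 239.16631591]] [[319.50485069 235.55692875]]
0.69 [[191.41689832 240.2787701 ]] [[319.19361136 236.80280814]]
0.71 [[190.62899201 240.85174669]] [[319.03790641 237.4085786 ]]
pawl 0 [[221.97990588 162.5696006 ]] 0.16800444011767338
pawl 4 [[221.65341609 161.44501204]] 0.1711289376200268
pawl 8 [[221.23381327 160.33563561]] 0.17420895985593307
pawl 12 [[220.7226261  159.24708214]] 0.1772295012666616
```

View pics/cmp.png

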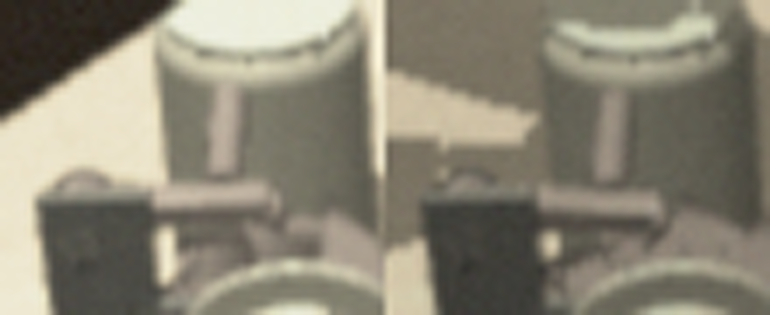

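Right panel (now) against left (start): the pawl and thumb bar sit about 1 px lower than at the start. The nose is therefore in the teeth, and I estimate the thumb bar at about 0.165 m, under the limit. The handle hasn't moved since the press and the gripper is clear, so I'm handing in.

```bash
python3 - <<'E'
from plant import env
print(env.get_obs()['time_s'],env.sign_off())
E
```

```text
the job is handed in; nothing more can be done
24.75 None
```

The winch is backed off and I've handed the job in at 24.75 s; no verdict was reported.

- **Pawl over:** I pinched the thumb bar and carried the pawl over onto its back. The camera showed it lying there.
- **Crank:** I pushed it back with one finger in 1 mm steps until the lug met the stop pin. I held it there for more than 0.5 s with about 7 N along the handle's path. From that I estimate 12–18 N at the lug; it was not measured directly.
- **Pawl back:** I carried the pawl back over, lowered it gently into the teeth and let go.

**Last checks:**
- The handle's low end is in the same image row as during the press (241). Its column positions could not be compared because the gripper was in the way.
- From the top view I put the crank about 0.66–0.7 rad towards the pivot.
- The thumb bar sits about 1 px lower than at the start. That is roughly 0.165 m against the 0.1695 m limit, judged by eye from one camera.
- The gripper is clear of everything.
- The spanner, canister and bowl look unmoved in the pictures, but I did not measure them again.

No check failed or disagreed.

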